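# Pack the rafter-repair kit into its caddy

## Robot

A 6-joint arm with a two-finger parallel gripper is mounted at the origin on the work surface. World frame = base frame: x ahead of the robot, y to its left, z up, the work surface at z = 0. Lengths are in m, angles in rad, forces in N, time in s.
With the tool pointing down it reaches from about 0.25 to 0.775 m from the base axis. Payload 4 kg.
Tool frame: the origin (TCP) lies midway between the tips of the shut fingers; the grasp point (between the pads) lies 19 mm behind it; z points along the fingers, x is the direction in which the jaws open and shut, and the axes are right-handed (so a half turn about z gives the same grasp; the last joint's range is limited). The gripper opens to 94 mm and grips with 3 to 60 N. Pads are 16 mm wide; open, the fingers measure 119 mm over their backs; the gripper's body (75 mm by 177 mm) begins 78 mm behind the grasp point.
Start: joints at [-1.292, 0.087, 1.371, -0, 1.684, -0.103], TCP at [0.205, -0.51, 0.206] pointing down, gripper open.
Joint ranges: [-3.1, 3.1], [-0.76, 2.03], [0.27, 2.55], [-1.08, 4.22], [0.17, 2.65], [-2.57, 2.57]. Speed limits (rad/s): [2.79, 2.79, 3.14, 3.14, 3.14, 3.14].

## Interface

Orientations are given as [roll, pitch, yaw] about the fixed x, y, z axes, in that order (R = Rz(yaw) Ry(pitch) Rx(roll)).
In Python, from bench import * gives the robot as it stands.
- The arm moves only by the tool send_rows, never from a script. Its argument "rows" is one flat list of numbers, 7 for each row, row after row: the shift along the world's x, y, z in mm, then the turn, a rotation vector about the world's x, y, z in degrees, then the opening, from 0 (shut) to 1 (fully open). A call has exactly 8 rows; each row shifts and turns the commanded pose from where the row before left it; what a row does not reach is not made up. A row lasts 1/8 s, in which the tool goes at most 62.5 mm and 10.7 degrees, less where a joint would pass 70% of its speed; a pose out of reach is approached as far as the arm can. A call is refused whole if a number of a shift passes 62.5 or a number of a turn 10.7, either way. A call with a gripper value outside its range is refused whole. The fingers move at their own pace and stop on an object; the grip force is fixed at half the most. Time passes only in rows, so rows that do not move let the fingers close, or fill a call up. It gives the time, the measured TCP pose, the force and the opening at its end, in the units of the state.
- get_obs(): the state, without advancing time (a new reading comes with each control period).
- snapshot(name): name is "scene" or "side" or "wrist"; returns a dict with "color" (480x640x3 uint8, red, green, blue), "intrinsics" (3x3 intrinsics, pixels), "rvec" (rotation vector, rad) and "tvec" (3), from world to camera coordinates, as OpenCV has them; the wrist camera has in their place "T_tool_cam" (4x4, takes a point from camera to tool coordinates, whose origin is the TCP and whose axes are the tool frame's). Camera axes: x right, y down, z forward; pixel columns grow to the right and rows downward; lengths in m; the calibration is good to about 2 mm. A picture is of the moment at which its call begins: read the wrist's pose just before it. There is no depth.
- close_job(): hands the job in, once; it reports no verdict.
The state is a dict: "time": time; "joint_positions": joint angles; "qvel": joint speeds; "joint_torque": joint torques, N m; "tool_pos": TCP position; "ee_rot": TCP orientation; "wrist_force": force on the tool from outside, world axes, zero at the start; "wrist_torque": the same for the moment, N m; "width": finger opening in m.
Only numpy, scipy, OpenCV 4.12 (cv2) and the standard library are available. Lean on these libraries where they do the work, as an engineer would, in place of code of your own. Each camera call takes 0.05 s, during which the arm holds its last target.

## Task

Pack the rafter-repair kit into the grey caddy: stand each of the two capped glass jars upright in the well of its own size, setting them down gently, and press the handles of the narrow green scraper and of the wooden-handled spatula down into the spring clips, one tool in each pair of clips with its handle centred between the two rails, until they snap fully home at both rails. Leave the open jar and the broad scraper, which are not part of the kit, where they are, and do not disturb the cork or the work lamp.

Things in the scene. Friction and masses are not known exactly. Their poses are not given: they have to be found in the camera images.
- jar_large: Large glass jar closed with a white ribbed twist cap, upright: a cylinder 58 mm in diameter and 68 mm tall, cap the top 18 mm; 0.13 to 0.25 kg. Stands on the black mat (the mat is 3 mm thick). Origin: centre of its underside, z up.
- jar_small: Small glass jar closed with a white ribbed twist cap, upright: a cylinder 39 mm in diameter and 54 mm tall, cap the top 15 mm; about 0.1 kg. Stands on the black mat. Origin: centre of its underside, z up.
- scraper: Narrow green plastic scraper, part of the kit, lying flat on the black mat: a straight round handle 14 mm thick and 100 mm long, and a flat blade only 45 mm wide that ends 95 mm from the origin. Origin: middle of the handle, on its axis, 7 mm above the mat; x along the handle to the blade, z up. Blade and handle undersides are level. 40 g.
- spatula: Mixing spatula, part of the kit, lying flat on the black mat: a straight round handle 14 mm thick and 100 mm long of brown wood, and a slim cranked steel blade 16 mm wide that ends 95 mm from the origin. Origin: middle of the handle, on its axis, 7 mm above the mat; x along the handle to the blade, z up. Blade and handle undersides are level. 40 g.
- jar_block: Plywood block 200 (x) x 120 (y) x 30 mm, fixed in the grey caddy (216 x 262 mm tray, rim 24 mm above the table) on either side of the clip rack. Origin: centre of its underside, 5 mm above the table; z up. Large well 75 mm across at x -50, y 0 mm; small well 54 mm across at x +55, y 0. Both open at the top, z 30 mm, with a flat floor at z 8 mm.
- clip_rack: Fixed in the caddy by the jar block: two rails along y at x -34 and +34 mm (56 mm free between), each with upturned spring clips at y -30 and +30. A tool lies along x, either way round, one clip on each rail. Mouth 28 mm wide at z 59, neck 10 mm at z 40; about 10 N snaps a handle through both; home: handle axis at z 34. Base 200 x 120 x 6. Origin: its underside centre, 5 mm above the table.
- open_jar: Look-alike to leave alone: an open glass jar without a cap, 57 mm in diameter and 62 mm tall, standing on the black mat. Origin: centre of its underside, z up.
- broad_scraper: Look-alike to leave alone: a green plastic scraper like the kit's, with the same 14 mm handle, but its blade is 80 mm wide. Lies flat on the black mat. Origin: middle of the handle, on its axis, 7 mm above the mat; x along the handle to the blade, z up. Blade and handle undersides are level. 
- cork: Bystander: a cork stopper, 33 mm in diameter at the top and 36 mm tall, standing on the black mat near the jars. Origin: centre of its underside.
- lamp: Bystander: a cordless work lamp on a bent-tube stand, about 95 mm deep, 126 mm wide and 130 mm tall with its toggle switch, standing on the table beyond the work. Origin: centre of its stand at table height.
There are look-alikes about, which are no part of the job. Of the things that look like the spatula, the smallest one is meant.

How it is judged:
By the outcome, as a careful person would: the job done as asked, in the order asked, and still so for the second after the job is handed in, with the robot touching nothing.
It also fails if it takes over 112 s, if anything falls off the work surface, if the arm or the gripper's body presses on something with over 40 N, if the wrist force passes 120 N, or if a joint passes its speed limit or range.

## Working session

There is one attempt and no reset: what is moved stays moved. The work goes in short steps, Python scripts to look and compute and a tool call to move; the robot and the scene stay as the last step left them, time stands still between calls to the robot, and variables do not carry over. Pictures are saved under pics/ and viewed, and the job is handed in when it is done.

Besides the shell and the picture viewer there is one more tool, called after "Request:" by a JSON object that holds its "method" and its "body". send_rows: Moves the arm, as the interface text tells. Its arguments: {"type":"object","properties":{"rows":{"type":"array","items":{"type":"number"}}},"required":["rows"]}

```bash
mkdir -p pics; ls; python3 - <<'E'
from bench import *
import cv2
o=get_obs(); print(o)
for n in ("scene","side","wrist"):
    s=snapshot(n); cv2.imwrite(f"pics/{n}0.png",s["color"][:,:,::-1]); print(n,{k:v for k,v in s.items() if k!="color"})
E
```

```text
pics
{'time': 0.0, 'joint_positions': array([-1.29210558e+00,  8.79479097e-02,  1.37225420e+00, -3.36563389e-05,
        1.68359986e+00, -1.03107725e-01]), 'qvel': array([-2.28146812e-04,  1.14272202e-03, -7.98935174e-05,  6.69301151e-04,
       -5.22132840e-04, -2.16367733e-04]), 'joint_torque': array([-8.58016465e-04, -3.40180600e+01, -3.02429795e+01,  7.17280945e-02,
        3.28104885e-02, -1.78558835e-04]), 'tool_pos': array([ 0.20475203, -0.50986967,  0.20430809]), 'ee_rot': array([-3.14139853e+00,  2.20102646e-03, -1.18900139e+00]), 'wrist_force': array([ 0.30000206,  0.17688537, -0.58816919]), 'wrist_torque': array([-0.05022568,  0.0016569 ,  0.01708792]), 'width': 0.09413700667769533}
scene {'intrinsics': array([[589.67387238,   0.        , 323.50337871],
       [  0.        , 589.67387238, 225.79362741],
       [  0.        ,   0.        ,   1.        ]]), 'rvec': array([ 1.56912298,  1.71850096, -0.88644837]), 'tvec': array([ 0.06540502, -0.23978563,  1.53209739])}
side {'intrinsics': array([[517.10735653,   0.        , 318.054003  ],
       [  0.        , 517.10735653, 241.93420659],
       [  0.        ,   0.        ,   1.        ]]), 'rvec': array([ 2.44644878, -0.12498041,  0.05114689]), 'tvec': array([-0.51416579,  0.04898792,  0.94794721])}
wrist {'intrinsics': array([[388.89514098,   0.        , 316.91339742],
       [  0.        , 388.89514098, 232.07690474],
       [  0.        ,   0.        ,   1.        ]]), 'T_tool_cam': array([[ 9.99999075e-01,  1.11255476e-03, -7.82634339e-04,
        -3.43701576e-04],
       [-9.01871344e-04,  9.72997587e-01,  2.30813521e-01,
        -6.54484256e-02],
       [ 1.01829400e-03, -2.30812601e-01,  9.72997691e-01,
        -1.80818848e-01],
       [ 0.00000000e+00,  0.00000000e+00,  0.00000000e+00,
         1.00000000e+00]])}
```

View pics/scene0.png

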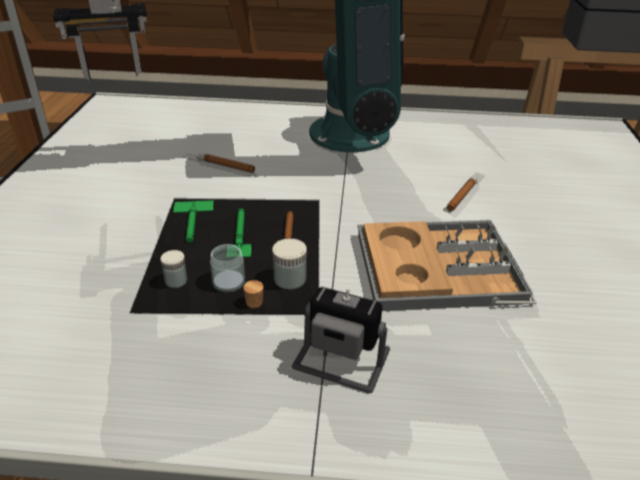

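View pics/side0.png

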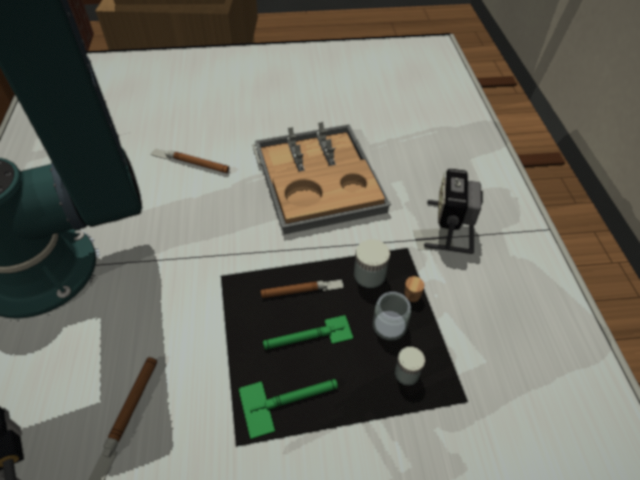

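View pics/wrist0.png

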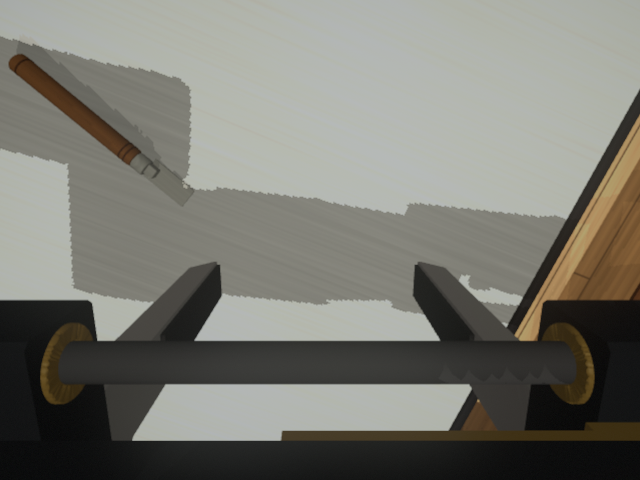

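```bash
cat > h.py <<'E'
import numpy as np, cv2
from scipy.spatial.transform import Rotation as R
from bench import *
def cam(s,pos=None,eul=None):
    K=s["intrinsics"]
    if "rvec" in s:
        Rm=cv2.Rodrigues(np.array(s["rvec"]))[0]; t=np.array(s["tvec"]).ravel()
        return K,Rm.T,-Rm.T@t   # R cam->world, centre
    T=np.eye(4);T[:3,:3]=R.from_euler("xyz",eul).as_matrix();T[:3,3]=pos
    W=T@s["T_tool_cam"]; return K,W[:3,:3],W[:3,3]
def plane(c,uv,z):
    K,Rm,C=c; uv=np.atleast_2d(np.array(uv,float))
    d=np.c_[uv,np.ones(len(uv))]@np.linalg.inv(K).T@Rm.T
    return C+d*((z-C[2])/d[:,2:3])
def proj(c,P):
    K,Rm,C=c; q=(np.atleast_2d(P)-C)@Rm@K.T; return q[:,:2]/q[:,2:3]
def load(n):
    s=np.load(f"{n}.npy",allow_pickle=True).item(); return s
E
python3 - <<'E'
from h import *
for n in ("scene","side"):
    s=snapshot(n); np.save(n+".npy",s,allow_pickle=True)
    im=s["color"][:,:,::-1]
    print(n,cam(s)[2])
    if n=="scene":
        cv2.imwrite("pics/sc_a.png",cv2.resize(im[145:320,130:350],None,fx=3.5,fy=3.4,interpolation=cv2.INTER_CUBIC))
        cv2.imwrite("pics/sc_b.png",cv2.resize(im[165:315,340:540],None,fx=4,fy=4,interpolation=cv2.INTER_CUBIC))
    else:
        cv2.imwrite("pics/si_a.png",cv2.resize(im[230:450,215:475],None,fx=3,fy=2.7,interpolation=cv2.INTER_CUBIC))
        cv2.imwrite("pics/si_b.png",cv2.resize(im[110:240,240:400],None,fx=4.5,fy=4.5,interpolation=cv2.INTER_CUBIC))
E
```

```text
scene [1.3987995  0.03952224 0.6714874 ]
side [ 0.44935529 -0.6174274   0.76304221]
```

View pics/si_b.png

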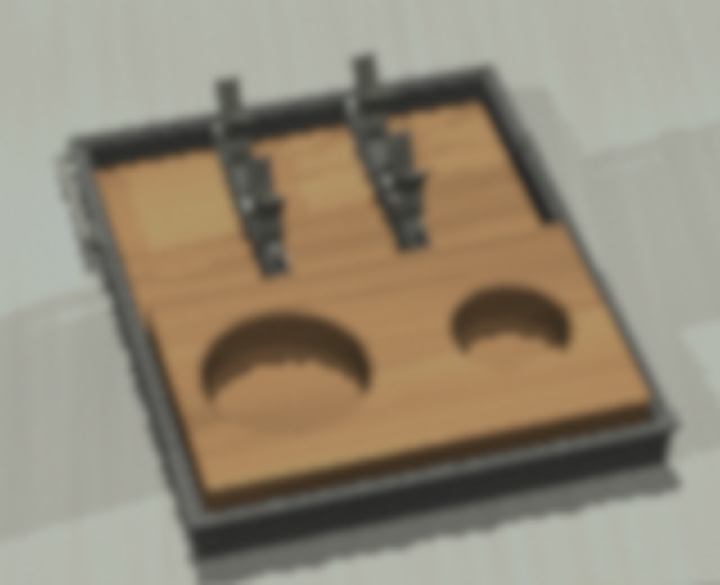

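View pics/sc_b.png

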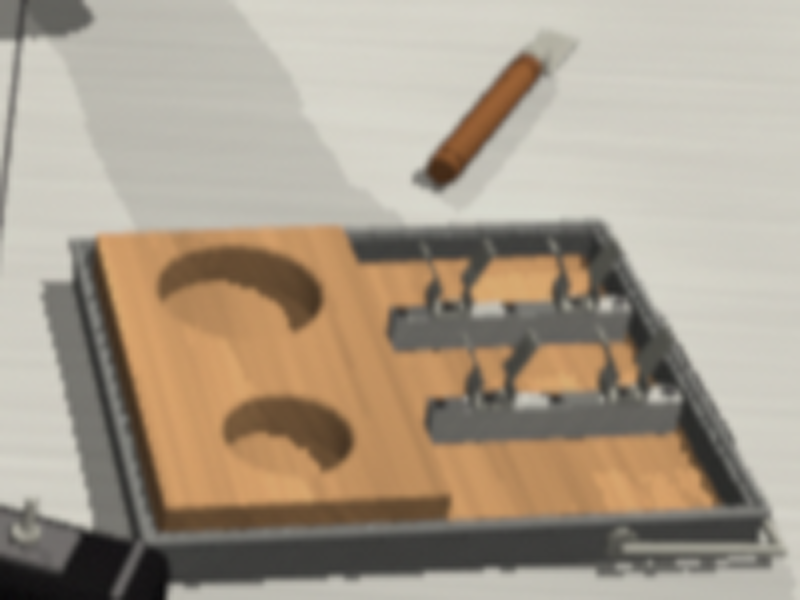

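View pics/si_a.png

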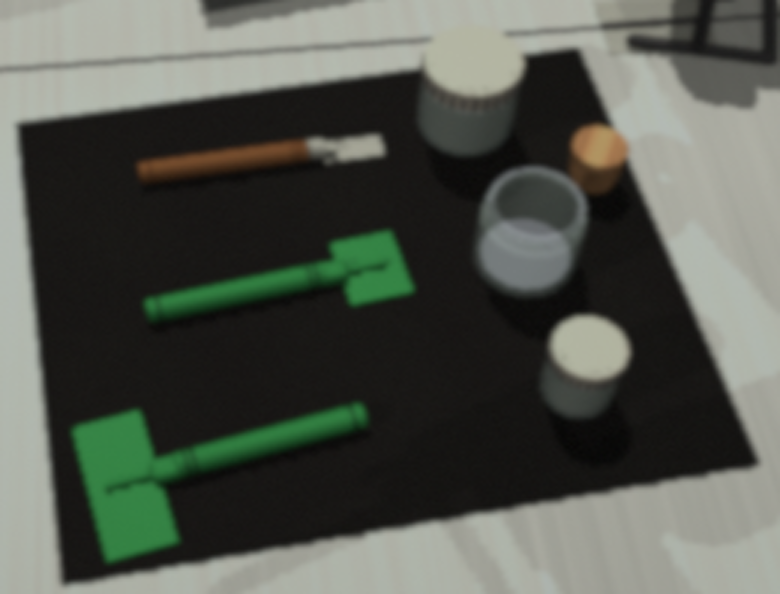

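View pics/sc_a.png

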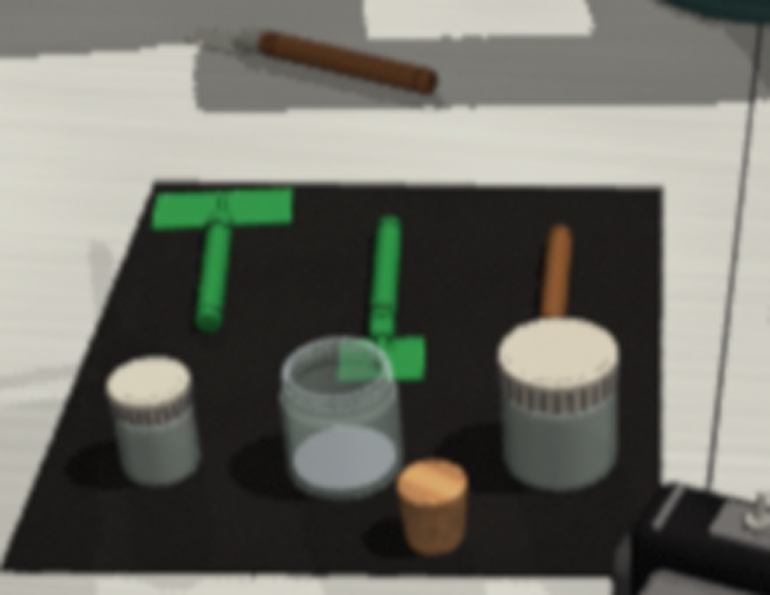

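```bash
python3 - <<'E'
from h import *
np.set_printoptions(precision=4,suppress=True)
si=cam(load("side")); sc=cam(load("scene"))
A=lambda p:np.array(p)/[3,2.7]+[215,230]-0.33
B=lambda p:np.array(p)/4.5+[240,110]-0.4
C=lambda p:np.array(p)/[3.5,3.4]+[130,145]-0.35
D=lambda p:np.array(p)/4+[340,165]-0.38
print("lcap",plane(si,A([(473,63)]),.071),plane(sc,C([(558,353)]),.071))
print("  dia",plane(si,A([(420,66),(526,66)]),.071)[:,0],plane(sc,C([(498,355),(618,355)]),.071)[:,1])
print("scap",plane(si,A([(589,348)]),.057),plane(sc,C([(149,382)]),.057))
print("  dia",plane(si,A([(547,348),(631,348)]),.057)[:,0],plane(sc,C([(108,382),(190,382)]),.057)[:,1])
print("open",plane(si,A([(532,208)]),.065),plane(sc,C([(336,368)]),.065))
print("cork",plane(si,A([(599,147)]),.039),plane(sc,C([(433,483)]),.039))
def seg(n,p): 
    d=p[1]-p[0]; print(n,p[0],p[1],"mid",p.mean(0),"len",np.linalg.norm(d),"ang",np.degrees(np.arctan2(d[1],d[0])))
seg("scraper si",plane(si,A([(146,309),(325,272)]),.010))
seg("scraper sc",plane(sc,C([(390,216),(381,337)]),.010))
seg("spat si",plane(si,A([(138,170),(309,150)]),.010))
seg("broad si",plane(si,A([(368,414),(180,463)]),.010))
seg("off spat1 side",plane(si,[(229,170),(172,154)],.007))
seg("off spat1 sc",plane(sc,D([(438,172),(532,62)]),.007))
seg("off spat2 side",plane(si,[(154,359),(113,439)],.007))
seg("off spat2 sc",plane(sc,C([(432,82),(262,42)]),.007))
print("block corners",plane(si,B([(208,490),(650,408),(562,222),(150,320)]),.035))
print("block corners sc",plane(sc,D([(163,498),(449,496),(346,228),(97,236)]),.035))
print("rim",plane(si,B([(197,525),(670,425),(490,68),(72,142)]),.024))
print("rim sc",plane(sc,D([(133,542),(770,506),(606,226),(72,242)]),.024))
E
```

```text
lcap [[ 0.6016 -0.0803  0.071 ]] [[ 0.6041 -0.0754  0.071 ]]
  dia [0.5712 0.6312] [-0.104  -0.0463]
scap [[ 0.6279 -0.2744  0.057 ]] [[ 0.6299 -0.2715  0.057 ]]
  dia [0.6071 0.6488] [-0.2911 -0.2519]
open [[ 0.6155 -0.1865  0.065 ]] [[ 0.6195 -0.1815  0.065 ]]
cork [[ 0.6684 -0.1296  0.039 ]] [[ 0.6714 -0.126   0.039 ]]
scraper si [ 0.4065 -0.202   0.01  ] [ 0.5057 -0.1866  0.01  ] mid [ 0.4561 -0.1943  0.01  ] len 0.10042632353171367 ang 8.818579865819222
scraper sc [ 0.3964 -0.2031  0.01  ] [ 0.5185 -0.1837  0.01  ] mid [ 0.4575 -0.1934  0.01  ] len 0.12361189951135927 ang 9.05651524531411
spat si [ 0.4055 -0.1009  0.01  ] [ 0.5063 -0.0952  0.01  ] mid [ 0.4559 -0.098   0.01  ] len 0.10096468395502449 ang 3.204405455562598
broad si [ 0.5176 -0.2806  0.01  ] [ 0.42   -0.2998  0.01  ] mid [ 0.4688 -0.2902  0.01  ] len 0.09949415456760653 ang -168.89623925155067
off spat1 side [0.3482 0.2247 0.007 ] [0.2228 0.2893 0.007 ] mid [0.2855 0.257  0.007 ] len 0.14105233252430746 ang 152.74993785002118
off spat1 sc [0.3435 0.2262 0.007 ] [0.2219 0.2898 0.007 ] mid [0.2827 0.258  0.007 ] len 0.1373278388725088 ang 152.39456635315796
off spat2 side [ 0.2317 -0.2093  0.007 ] [ 0.1854 -0.3313  0.007 ] mid [ 0.2086 -0.2703  0.007 ] len 0.13054476378288463 ang -110.8006640799171
off spat2 sc [ 0.2247 -0.2097  0.007 ] [ 0.1811 -0.3341  0.007 ] mid [ 0.2029 -0.2719  0.007 ] len 0.1318818986215396 ang -109.33218809088731
block corners [[0.4601 0.0468 0.035 ]
 [0.6549 0.0758 0.035 ]
 [0.6362 0.1998 0.035 ]
 [0.4407 0.1527 0.035 ]]
block corners sc [[0.6517 0.0818 0.035 ]
 [0.6385 0.1999 0.035 ]
 [0.4434 0.1693 0.035 ]
 [0.4629 0.0497 0.035 ]]
rim [[0.4543 0.0373 0.024 ]
 [0.6648 0.0752 0.024 ]
 [0.6214 0.3319 0.024 ]
 [0.4085 0.2943 0.024 ]]
rim sc [[0.6677 0.0704 0.024 ]
 [0.6182 0.337  0.024 ]
 [0.4115 0.2998 0.024 ]
 [0.4532 0.0379 0.024 ]]
```

Request:
{"method": "send_rows", "body": {"rows": [25,53,17,0,0,-1.5,1,25,53,17,0,0,-1.5,1,25,53,17,0,0,-1.5,1,25,53,17,0,0,-1.5,1,25,53,17,0,0,-1.5,1,25,53,17,0,0,-1.5,1,25,53,17,0,0,-1.5,1,25,53,17,0,0,-1.5,0.85]}}

```text
time: 1.25
tool_pos: [0.4053, -0.0846, 0.3422]
ee_rot: [-3.141, -0.001, -1.4]
wrist_force: [0.1, 0.3, -1.0]
width: 0.0871
```

```bash
cat > look.py <<'E'
import sys
from h import *
n=sys.argv[1]
for i in range(20):
    o=get_obs(); 
    if abs(o["qvel"]).max()<.01: break
    snapshot("side")
o=get_obs(); s=snapshot("wrist"); s["pos"]=o["tool_pos"]; s["eul"]=o["ee_rot"]
np.save(n+".npy",s,allow_pickle=True); cv2.imwrite(f"pics/{n}.png",s["color"][:,:,::-1])
print(i,o["time"],o["tool_pos"].round(4),np.degrees(o["ee_rot"]).round(2),o["wrist_force"].round(2),o["width"])
E
python3 look.py w1
```

```text
8 1.65 [ 0.4043 -0.0877  0.3408] [ 1.7992e+02  2.0000e-02 -8.0290e+01] [ 0.49 -0.18  0.26] 0.07996085908876097
```

View pics/w1.png

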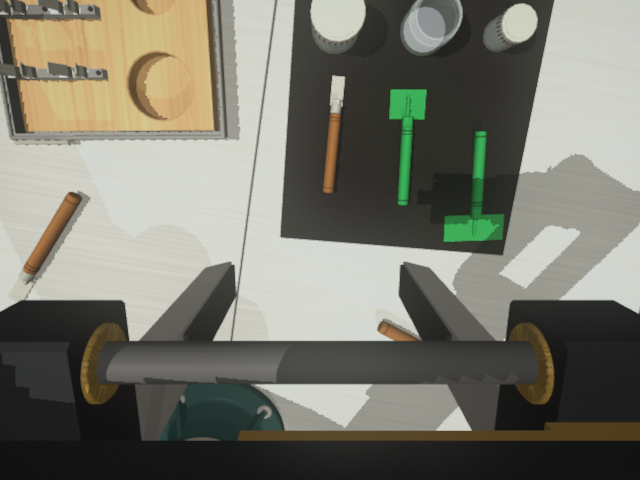

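```bash
python3 - <<'E'
from h import *
np.set_printoptions(precision=4,suppress=True)
s=load("w1"); c=cam(s,s["pos"],s["eul"]); im=s["color"].astype(int)
hsv=cv2.cvtColor(s["color"],cv2.COLOR_RGB2HSV)
def ln(m,n):
    k=np.argwhere(m)[:,::-1]; P=plane(c,k,.010)[:,:2]
    mu=P.mean(0); u=np.linalg.svd(P-mu,full_matrices=False)[2][0]; u*=np.sign(u[0]); t=(P-mu)@u
    lo,hi=np.percentile(t,[.5,99.5]); print(n,len(k),"c",mu+u*(lo+hi)/2,"len",hi-lo,"ang",np.degrees(np.arctan2(u[1],u[0])), "ends",mu+u*lo,mu+u*hi)
g=(hsv[...,0]>50)&(hsv[...,0]<80)&(hsv[...,1]>120)&(hsv[...,2]>60)
w=np.zeros_like(g); w[120:215,385:425]=1; ln(g&w,"scraper handle+neck(row>=120)")
b=(hsv[...,0]<15)&(hsv[...,1]>110)&(hsv[...,2]>50)
w=np.zeros_like(g); w[95:200,310:350]=1; ln(b&w,"spat handle")
# blade tips
print("spat tip",plane(c,[(338,76)],.004),"scr blade tip", plane(c,[(408,89)],.004), "scr handle end",plane(c,[(403,204)],.010))
si=cam(load("side"));sc=cam(load("scene"))
print("lamp base",plane(si,[(425,245),(470,250)],0),plane(sc,[(297,363),(370,386),(387,345)],0.005), "top si",plane(si,[(440,210),(480,190)],.13))
E
```

```text
scraper handle+neck(row>=120) 964 c [ 0.4585 -0.1934] len 0.10741625043701389 ang 9.334605462382479 ends [ 0.4056 -0.2021] [ 0.5115 -0.1846]
spat handle 492 c [ 0.4541 -0.0976] len 0.09959777424914792 ang 4.587221174628377 ends [ 0.4045 -0.1016] [ 0.5038 -0.0937]
spat tip [[ 0.549  -0.0889  0.004 ]] scr blade tip [[ 0.5488 -0.1785  0.004 ]] scr handle end [[ 0.4057 -0.203   0.01  ]]
lamp base [[ 0.7207 -0.016   0.    ]
 [ 0.8028 -0.0366  0.    ]] [[ 0.7972 -0.0393  0.005 ]
 [ 0.8302  0.0697  0.005 ]
 [ 0.7475  0.0945  0.005 ]] top si [[ 0.7174 -0.0464  0.13  ]
 [ 0.7988 -0.0067  0.13  ]]
```

Request:
{"method": "send_rows", "body": {"rows": [22,15,0,0,0,0,0.85,22,15,0,0,0,0,0.85,22,15,0,0,0,0,0.85,22,15,0,0,0,0,0.85,22,15,0,0,0,0,0.85,10,10,0,0,0,0,0.85,5,5,0,0,0,0,0.85,0,0,0,0,0,0,0.85]}}

```text
time: 2.7
tool_pos: [0.5297, 0.0032, 0.3415]
ee_rot: [3.141, -0.0, -1.399]
wrist_force: [-0.3, 0.0, -0.7]
width: 0.0801
```

```bash
python3 look.py w2
```

```text
1 2.75 [0.5296 0.0031 0.3417] [-1.800e+02 -3.000e-02 -8.016e+01] [-0.71  0.03 -0.38] 0.07984504225949494
```

View pics/w2.png

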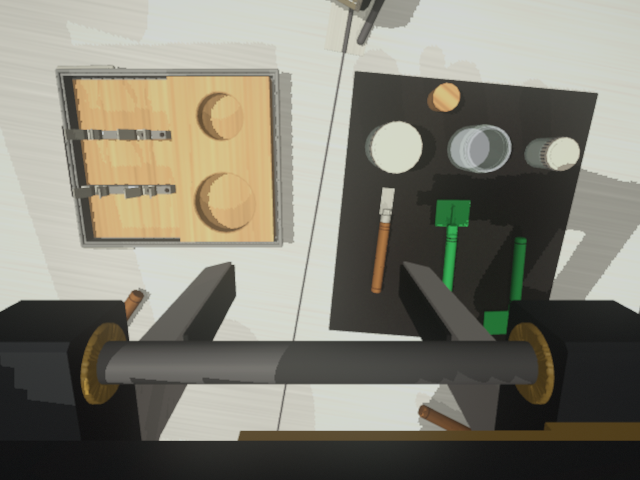

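```bash
python3 - <<'E'
from h import *
s=load("w2"); im=s["color"][:,:,::-1]
cv2.imwrite("pics/w2a.png",cv2.resize(im[60:255,50:290],None,fx=3.2,fy=3,interpolation=cv2.INTER_CUBIC))
cv2.imwrite("pics/w2b.png",cv2.resize(im[75:200,350:600],None,fx=3.2,fy=3.2,interpolation=cv2.INTER_CUBIC))
E
```

```text
(no output)
```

View pics/w2a.png

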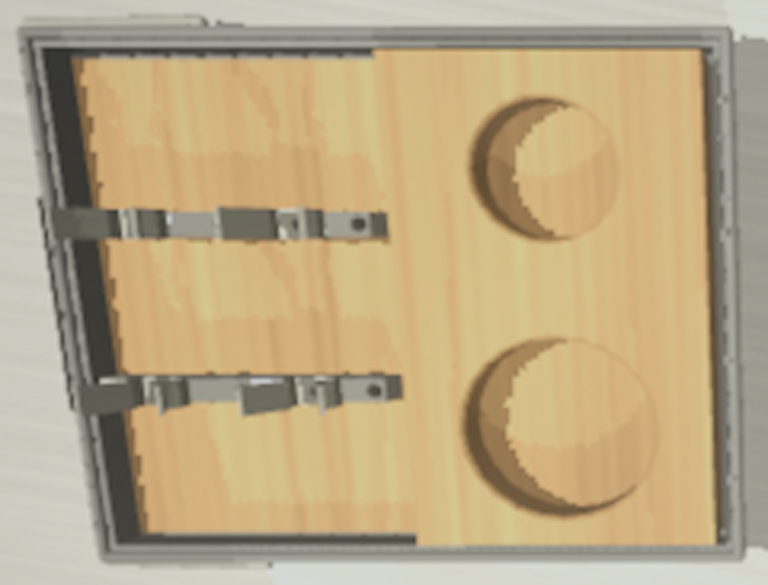

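View pics/w2b.png

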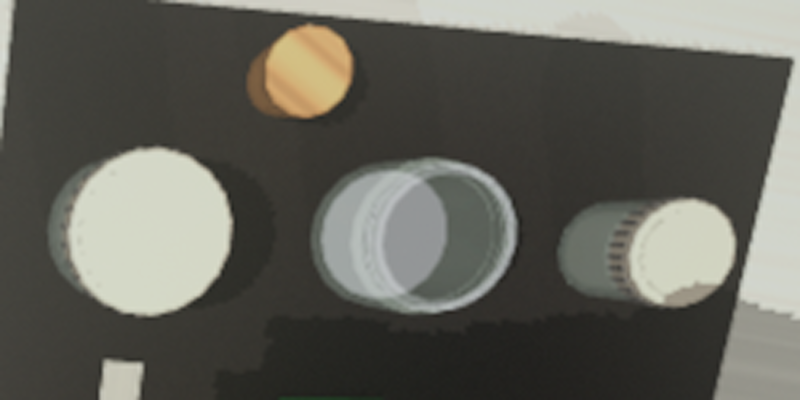

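```bash
python3 - <<'E'
from h import *
np.set_printoptions(precision=4,suppress=True)
s=load("w2"); c=cam(s,s["pos"],s["eul"])
A=lambda p:np.array(p)/[3.2,3]+[50,60]-.35
B=lambda p:np.array(p)/3.2+[350,75]-.35
L=plane(c,A([(561,427)]),.035)[0]; S=plane(c,A([(544,168)]),.035)[0]
d=S-L; print("large well",L,"small",S,"dist",np.linalg.norm(d),"ang",np.degrees(np.arctan2(d[1],d[0])))
print("dia L",plane(c,A([(465,427),(658,427)]),.035)[:,1],plane(c,A([(561,336),(561,518)]),.035)[:,0])
r=plane(c,A([(20,30),(731,30),(743,557),(104,560)]),.024); print("rim",r,"c",r.mean(0))
for i in range(4):
    e=r[(i+1)%4]-r[i]; print(np.linalg.norm(e),np.degrees(np.arctan2(e[1],e[0])))
b=plane(c,A([(374,50),(702,50),(717,545),(416,545)]),.035); print("block",b,b.mean(0))
for i in range(4):
    e=b[(i+1)%4]-b[i]; print(np.linalg.norm(e),np.degrees(np.arctan2(e[1],e[0])))
print("rails top ends guess z~.03:",plane(c,A([(386,225),(402,387)]),.03))
print("lcap",plane(c,B([(151,231)]),.071),plane(c,B([(69,231),(233,231)]),.071)[:,1])
print("scap",plane(c,B([(683,252)]),.057),plane(c,B([(631,252),(736,252)]),.057)[:,1])
E
```

```text
large well [0.4985 0.1162 0.035 ] small [0.6016 0.1348 0.035 ] dist 0.10483588963829865 ang 10.256509896696269
dia L [0.1536 0.0784] [0.5363 0.4592]
rim [[0.6207 0.3371 0.024 ]
 [0.6665 0.0746 0.024 ]
 [0.4515 0.0372 0.024 ]
 [0.4045 0.2985 0.024 ]] c [0.5358 0.1868 0.024 ]
0.2664256274656937 -80.11141513490477
0.21820604331984417 -170.1209006604987
0.2655290295476201 100.1959916114927
0.2196323663289091 10.11405516586022
block [[0.6351 0.2015 0.035 ]
 [0.6558 0.0827 0.035 ]
 [0.4582 0.0479 0.035 ]
 [0.4372 0.168  0.035 ]] [0.5466 0.125  0.035 ]
0.1206310928066942 -80.11106631640929
0.20068720270888696 -170.00304755852372
0.12191519931209893 99.8984768279507
0.20070919590155653 9.63037057836691
rails top ends guess z~.03: [[0.569  0.1933 0.03  ]
 [0.5036 0.1813 0.03  ]]
lcap [[ 0.6018 -0.076   0.071 ]] [-0.0473 -0.1046]
scap [[ 0.6282 -0.2726  0.057 ]] [-0.2538 -0.2918]
```

Request:
{"method": "send_rows", "body": {"rows": [18,-20,-20,0,0,0,0.85,18,-20,-20,0,0,0,0.85,18,-20,-20,0,0,0,0.85,18,-20,-20,0,0,0,0.85,0,0,-40,0,0,0,0.85,0,0,-40,0,0,0,0.85,0,0,-35,0,0,0,0.85,0,0,-25,0,0,0,0.85]}}

```text
time: 3.8
tool_pos: [0.6007, -0.0768, 0.1198]
ee_rot: [3.14, 0.0, -1.399]
wrist_force: [0.1, -0.5, -0.7]
width: 0.0801
```

```bash
python3 look.py w3
```

```text
6 4.1 [ 0.6029 -0.0768  0.1237] [-1.7981e+02 -9.0000e-02 -8.0140e+01] [-0.15  0.86  0.49] 0.07983322123657997
```

View pics/w3.png

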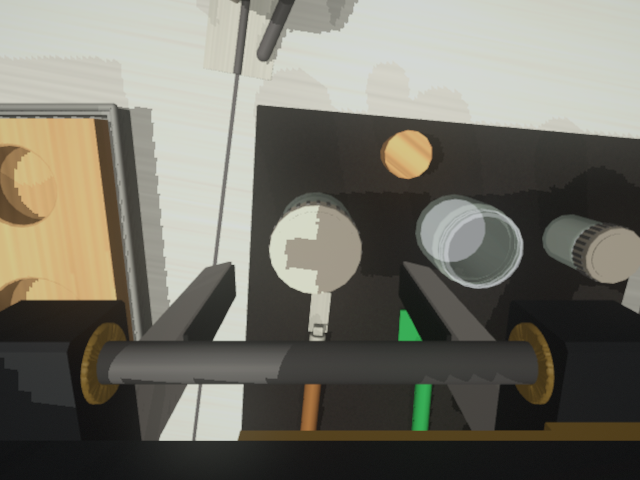

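```bash
python3 - <<'E'
from h import *
s=load("w3"); c=cam(s,s["pos"],s["eul"])
print(plane(c,[(316,249)],.071),plane(c,[(270,249),(361,249)],.071)[:,1],plane(c,[(611,256)],.057))
E
```

```text
[[ 0.60203026 -0.07619558  0.071     ]] [-0.04793879 -0.10384246] [[ 0.62709832 -0.2706758   0.057     ]]
```

Request:
{"method": "send_rows", "body": {"rows": [0,0,-20,0,0,0,0.85,0,0,-20,0,0,0,0.85,0,0,-20,0,0,0,0.85,0,0,-15,0,0,0,0.85,0,0,-9,0,0,0,0.85,0,0,0,0,0,0,0.6,0,0,0,0,0,0,0.5,0,0,0,0,0,0,0.4]}}

```text
time: 5.15
tool_pos: [0.6026, -0.0764, 0.0385]
ee_rot: [-3.14, -0.001, -1.398]
wrist_force: [-0.2, 1.3, 1.0]
width: 0.0574
```

Request:
{"method": "send_rows", "body": {"rows": [0,0,0,0,0,0,0.4,0,0,15,0,0,0,0.4,0,0,25,0,0,0,0.4,0,0,30,0,0,0,0.4,-5,10,15,0,0,0,0.4,-13,24,0,0,0,0,0.4,-18,33,0,0,0,0,0.4,-18,33,0,0,0,0,0.4]}}

```text
time: 6.15
tool_pos: [0.5465, 0.025, 0.1221]
ee_rot: [3.14, 0.001, -1.399]
wrist_force: [0.3, 0.8, -2.2]
width: 0.0576
```

Request:
{"method": "send_rows", "body": {"rows": [-18,33,0,0,0,0,0.4,-15,28,0,0,0,0,0.4,-10,18,0,0,0,0,0.4,-5,9,0,0,0,0,0.4,-2,4,0,0,0,0,0.4,0,0,-15,0,0,0,0.4,0,0,0,0,0,0,0.4,0,0,0,0,0,0,0.4]}}

```text
time: 7.15
tool_pos: [0.4979, 0.115, 0.1069]
ee_rot: [3.14, -0.0, -1.399]
wrist_force: [1.2, 0.3, -1.8]
width: 0.0578
```

```bash
python3 look.py w4
```

```text
1 7.2 [0.4982 0.1151 0.1074] [ 1.7999e+02 -1.0000e-02 -8.0170e+01] [ 0.75 -0.56 -1.64] 0.05711654644900616
```

View pics/w4.png

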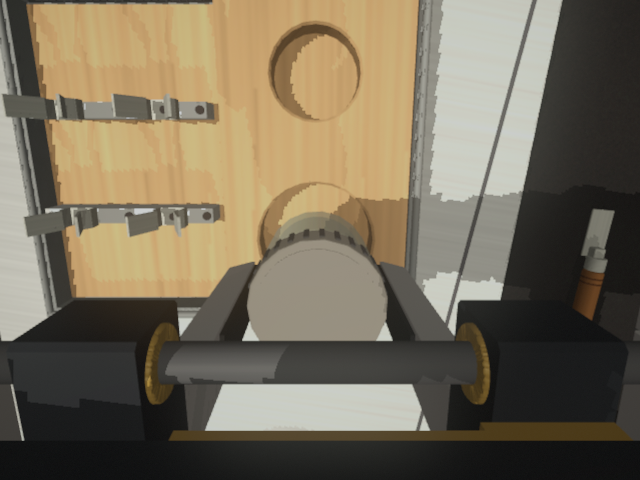

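```bash
python3 - <<'E'
from h import *
np.set_printoptions(precision=4,suppress=True)
s=load("w4"); c=cam(s,s["pos"],s["eul"])
print("cap",plane(c,[(248,305),(386,305)],.140)[:,1], plane(c,[(317,250)],.14))
print("small well",plane(c,[(314,72)],.035),"largewell L/R",plane(c,[(260,235),(371,235)],.035))
u=np.array([np.cos(np.radians(10)),np.sin(np.radians(10))]);v=np.array([-u[1],u[0]])
for n,p,z in [("ends",[(216,112),(219,214)],.03)]:
    print(n,plane(c,p,z))
im=s["color"][:,:,::-1]; cv2.imwrite("pics/w4a.png",cv2.resize(im[60:260,0:240],None,fx=3.3,fy=3,interpolation=cv2.INTER_CUBIC))
E
```

```text
cap [0.1431 0.0874] [[0.5207 0.1192 0.14  ]]
small well [[0.6018 0.1353 0.035 ]] largewell L/R [[0.4948 0.1536 0.035 ]
 [0.5075 0.0803 0.035 ]]
ends [[0.5684 0.1928 0.03  ]
 [0.5031 0.1834 0.03  ]]
```

Request:
{"method": "send_rows", "body": {"rows": [0.3,1,-13,0,0,0,0.4,0,0,-14,0,0,0,0.4,0,0,-12,0,0,0,0.4,0,0,-8,0,0,0,0.4,0,0,-4,0,0,0,0.4,0,0,-2,0,0,0,0.4,0,0,-1.5,0,0,0,0.4,0,0,-1,0,0,0,0.4]}}

```text
time: 8.25
tool_pos: [0.4985, 0.1166, 0.0523]
ee_rot: [-3.141, -0.0, -1.398]
wrist_force: [-0.2, -0.9, -1.7]
width: 0.0571
```

View pics/w4a.png

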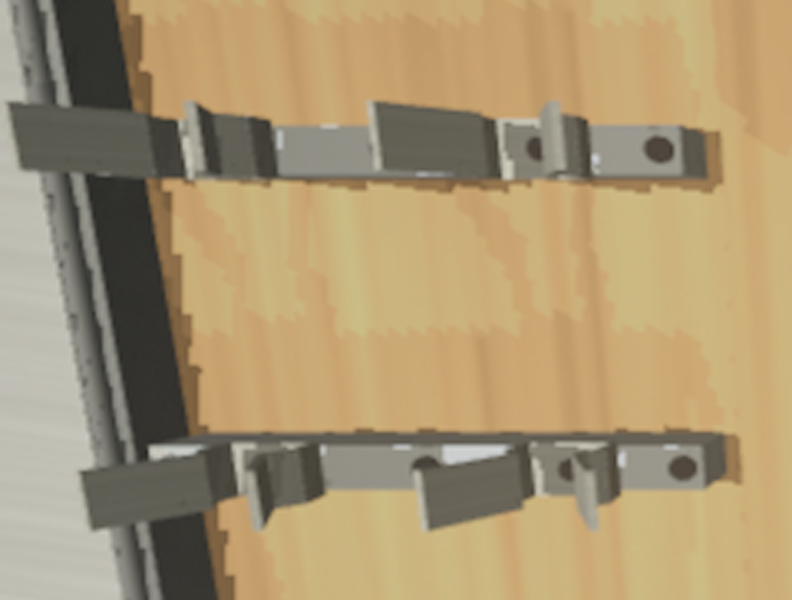

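Request:
{"method": "send_rows", "body": {"rows": [0,0,-1,0,0,0,0.4,0,0,-1,0,0,0,0.4,0,0,-0.6,0,0,0,0.4,0,0,-0.5,0,0,0,0.4,0,0,-0.5,0,0,0,0.4,0,0,-0.4,0,0,0,0.4,0,0,0,0,0,0,0.4,0,0,0,0,0,0,0.4]}}

```text
time: 9.25
tool_pos: [0.4984, 0.1166, 0.0486]
ee_rot: [-3.141, -0.0, -1.398]
wrist_force: [-1.8, -0.6, 2.7]
width: 0.0572
```

Request:
{"method": "send_rows", "body": {"rows": [0,0,0,0,0,0,0.7,0,0,0,0,0,0,0.8,0,0,0,0,0,0,0.8,0,0,15,0,0,0,0.8,0,0,25,0,0,0,0.8,0,0,30,0,0,0,0.8,6,-17,20,0,0,0,0.8,12,-35,10,0,0,0,0.62]}}

```text
time: 10.25
tool_pos: [0.5174, 0.065, 0.1512]
ee_rot: [-3.137, -0.0, -1.396]
wrist_force: [-0.1, -0.7, -0.0]
width: 0.0685
```

Request:
{"method": "send_rows", "body": {"rows": [16,-50,0,0,0,0,0.62,17,-52,0,0,0,0,0.62,17,-52,0,0,0,0,0.62,17,-52,0,0,0,0,0.62,17,-52,0,0,0,0,0.62,14,-41,0,0,0,0,0.62,10,-25,0,0,0,0,0.62,3,-12,-10,0,0,0,0.62]}}

```text
time: 11.25
tool_pos: [0.6282, -0.2734, 0.1394]
ee_rot: [-3.139, -0.002, -1.4]
wrist_force: [-0.8, -0.2, 0.7]
width: 0.0588
```

```bash
python3 look.py w5
```

```text
5 11.5 [ 0.627  -0.2702  0.138 ] [ 1.7998e+02  4.0000e-02 -8.0060e+01] [-0.04 -0.1   0.05] 0.05798831126922747
```

View pics/w5.png

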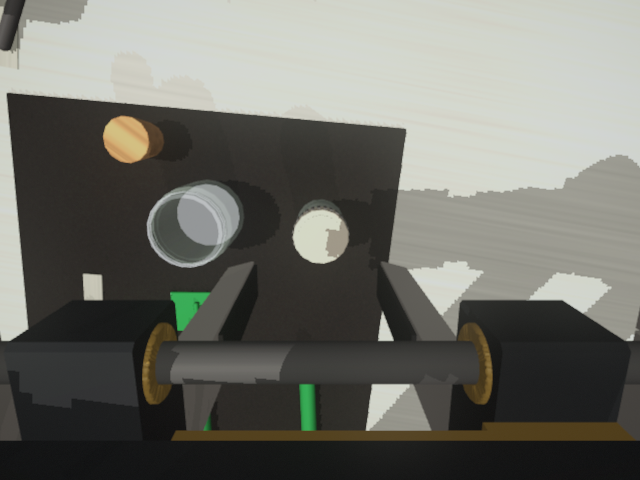

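```bash
python3 - <<'E'
from h import *
s=load("w5"); c=cam(s,s["pos"],s["eul"])
print(plane(c,[(320.5,236)],.057),plane(c,[(293,236),(348,236)],.057)[:,1])
E
```

```text
[[ 0.62777098 -0.27216206  0.057     ]] [-0.25337535 -0.29094452]
```

Request:
{"method": "send_rows", "body": {"rows": [0.8,-2,-20,0,0,0,0.62,0,0,-20,0,0,0,0.62,0,0,-20,0,0,0,0.62,0,0,-20,0,0,0,0.62,0,0,-16,0,0,0,0.62,0,0,-8,0,0,0,0.62,0,0,-3,0,0,0,0.62,0,0,0,0,0,0,0.62]}}

```text
time: 12.55
tool_pos: [0.6284, -0.2736, 0.0315]
ee_rot: [-3.141, -0.001, -1.399]
wrist_force: [-0.4, 0.3, 0.6]
width: 0.0584
```

Request:
{"method": "send_rows", "body": {"rows": [0,0,0,0,0,0,0.4,0,0,0,0,0,0,0.3,0,0,0,0,0,0,0.25,0,0,0,0,0,0,0.25,0,0,12,0,0,0,0.25,0,0,25,0,0,0,0.25,0,0,30,0,0,0,0.25,0,0,30,0,0,0,0.25]}}

```text
time: 13.55
tool_pos: [0.6278, -0.2734, 0.1292]
ee_rot: [3.141, -0.0, -1.399]
wrist_force: [-0.3, -0.2, -1.0]
width: 0.0387
```

Request:
{"method": "send_rows", "body": {"rows": [-1,15,5,0,0,0,0.25,-2,30,0,0,0,0,0.25,-3,45,0,0,0,0,0.25,-4,55,0,0,0,0,0.25,-4,55,0,0,0,0,0.25,-4,55,0,0,0,0,0.25,-3,53,0,0,0,0,0.25,-3,45,0,0,0,0,0.25]}}

```text
time: 14.55
tool_pos: [0.6023, 0.0826, 0.1315]
ee_rot: [3.139, 0.001, -1.397]
wrist_force: [0.8, 0.5, 0.1]
width: 0.0385
```

Request:
{"method": "send_rows", "body": {"rows": [-2,30,0,0,0,0,0.25,0,15,0,0,0,0,0.25,0,8,0,0,0,0,0.25,0,2,0,0,0,0,0.25,0,0,-15,0,0,0,0.25,0,0,-15,0,0,0,0.25,0,0,-6,0,0,0,0.25,0,0,0,0,0,0,0.25]}}

```text
time: 15.55
tool_pos: [0.6014, 0.1341, 0.0957]
ee_rot: [3.139, -0.0, -1.399]
wrist_force: [0.5, -0.4, -1.1]
width: 0.0383
```

```bash
python3 look.py w6
```

```text
2 15.65 [0.6023 0.1345 0.0972] [-1.7997e+02 -1.0000e-02 -8.0140e+01] [ 0.3  -1.06 -0.55] 0.03848212408185012
```

View pics/w6.png

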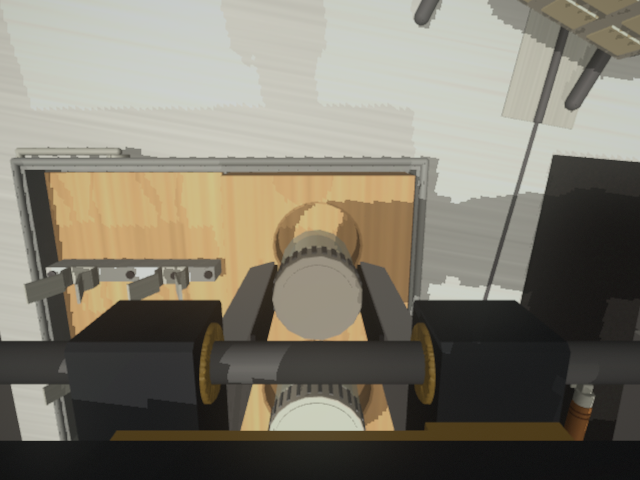

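Request:
{"method": "send_rows", "body": {"rows": [-0.5,0.6,-12,0,0,0,0.25,0,0,-14,0,0,0,0.25,0,0,-12,0,0,0,0.25,0,0,-8,0,0,0,0.25,0,0,-4,0,0,0,0.25,0,0,-2,0,0,0,0.25,0,0,-1,0,0,0,0.25,0,0,0,0,0,0,0.25]}}

```text
time: 16.7
tool_pos: [0.6018, 0.1352, 0.0444]
ee_rot: [-3.141, -0.0, -1.398]
wrist_force: [0.4, -0.1, -0.2]
width: 0.0382
```

Request:
{"method": "send_rows", "body": {"rows": [0,0,-0.6,0,0,0,0.25,0,0,-0.5,0,0,0,0.25,0,0,-0.5,0,0,0,0.25,0,0,-0.4,0,0,0,0.25,0,0,-0.4,0,0,0,0.25,0,0,-0.3,0,0,0,0.25,0,0,0,0,0,0,0.25,0,0,0,0,0,0,0.25]}}

```text
time: 17.7
tool_pos: [0.6016, 0.1352, 0.0417]
ee_rot: [-3.141, -0.0, -1.398]
wrist_force: [0.2, 0.2, 1.9]
width: 0.0378
```

Request:
{"method": "send_rows", "body": {"rows": [0,0,-0.3,0,0,0,0.25,0,0,0,0,0,0,0.5,0,0,0,0,0,0,0.62,0,0,0,0,0,0,0.62,0,0,15,0,0,0,0.62,0,0,25,0,0,0,0.62,0,0,30,0,0,0,0.62,0,0,30,0,0,0,0.62]}}

```text
time: 18.7
tool_pos: [0.6018, 0.1352, 0.1432]
ee_rot: [-3.14, -0.0, -1.398]
wrist_force: [1.5, -0.3, -1.4]
width: 0.058
```

Request:
{"method": "send_rows", "body": {"rows": [-12,8,25,0,0,0,0.4,-25,20,30,0,0,0,0.4,-30,25,30,0,0,0,0.4,-30,25,15,0,0,0,0.4,-25,15,0,0,0,0,0.4,-15,8,0,0,0,0,0.4,-5,0,0,0,0,0,0.4,0,0,0,0,0,0,0.4]}}

```text
time: 19.7
tool_pos: [0.4598, 0.2357, 0.2409]
ee_rot: [-3.141, -0.001, -1.399]
wrist_force: [0.6, -0.7, 0.3]
width: 0.0379
```

```bash
python3 look.py w7
```

```text
1 19.75 [0.46   0.2356 0.2407] [ 1.7999e+02 -3.0000e-02 -8.0180e+01] [-0.21  0.53  0.33] 0.03744770863332536
```

View pics/w7.png

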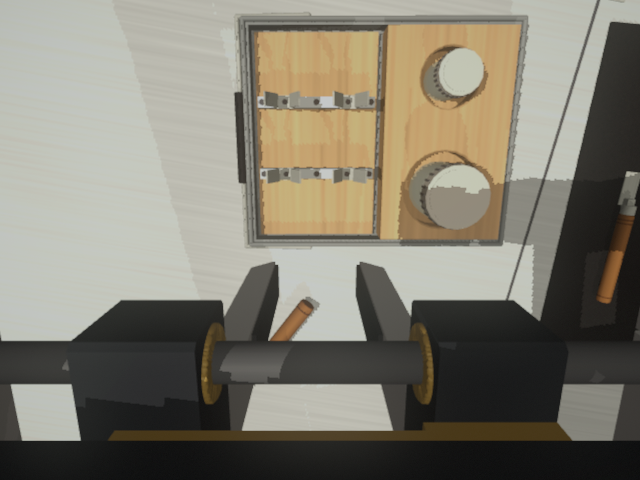

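```bash
python3 - <<'E'
from h import *
s=load("w7"); im=s["color"][:,:,::-1]
cv2.imwrite("pics/w7a.png",cv2.resize(im[80:200,235:395],None,fx=5,fy=5,interpolation=cv2.INTER_CUBIC))
E
```

```text
(no output)
```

View pics/w7a.png

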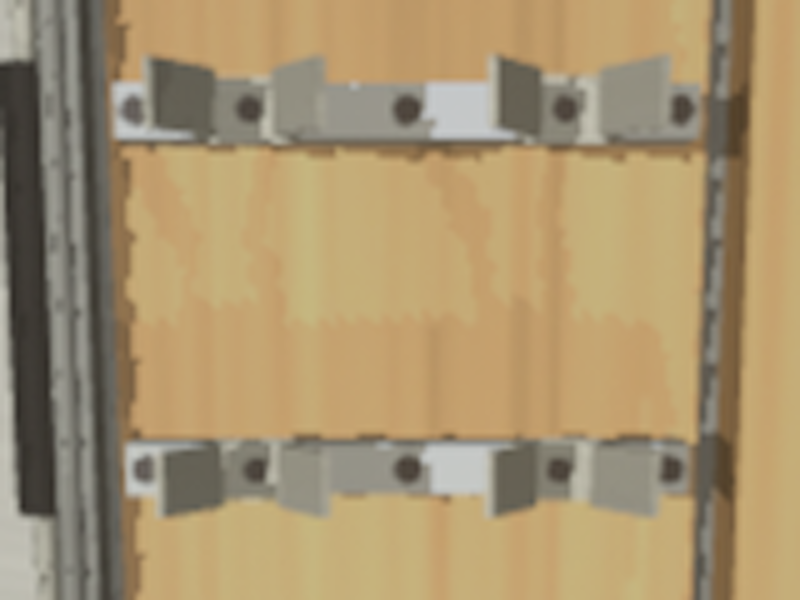

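```bash
python3 - <<'E'
from h import *
np.set_printoptions(precision=4,suppress=True)
s=load("w7"); c=cam(s,s["pos"],s["eul"])
A=lambda p:np.array(p)/5+[235,80]-.4
def pr(n,p,z): print(n,z,plane(c,A(p),z)[:,:2].tolist().__repr__() if 0 else plane(c,A(p),z)[:,:2])
m=plane(c,A([(147,90),(325,88),(490,90),(668,88),(162,484),(328,484),(488,484),(660,484)]),.064)[:,:2]
print("mouth tips",m, np.linalg.norm(m[1::2]-m[::2],axis=1)); q=(m[::2]+m[1::2])/2; print("clip centres",q,"rack centre",q.mean(0))
d=q[1]-q[0];print(np.linalg.norm(d),np.degrees(np.arctan2(d[1],d[0]))); d=q[0]-q[2];print(np.linalg.norm(d),np.degrees(np.arctan2(d[1],d[0])))
for z in (.02,.025,.03,.035):
    h=plane(c,A([(249,109),(407,109),(565,109),(256,468),(407,468),(559,468)]),z)[:,:2]
    print(z,"holes c",h.mean(0),np.linalg.norm(h[1]-h[4]),np.linalg.norm(h[0]-h[2]))
r=plane(c,[(237,16),(527,16),(503,245),(247,246)],.024)[:,:2]; print("rim",r,r.mean(0))
E
```

```text
mouth tips [[0.5517 0.2988]
 [0.5573 0.2682]
 [0.562  0.2398]
 [0.5676 0.2092]
 [0.4844 0.2865]
 [0.4896 0.2566]
 [0.4946 0.2278]
 [0.5    0.1968]] [0.0311 0.0311 0.0303 0.0314]
clip centres [[0.5545 0.2835]
 [0.5648 0.2245]
 [0.487  0.2715]
 [0.4973 0.2123]] rack centre [0.5259 0.2479]
0.05989668733186729 -80.12674650151781
0.06856731570317624 10.05494952672174
0.02 holes c [0.5258 0.2483] 0.07001119363848435 0.06211286852631293
0.025 holes c [0.5258 0.2483] 0.06913941543236884 0.06133944013170272
0.03 holes c [0.5258 0.2482] 0.0682676372262533 0.06056601173709249
0.035 holes c [0.5258 0.2482] 0.06739585902013774 0.05979258334248229
rim [[0.6217 0.3394]
 [0.6678 0.0742]
 [0.4513 0.0344]
 [0.4037 0.3013]] [0.5361 0.1873]
```

Request:
{"method": "send_rows", "body": {"rows": [0,-25,0,0,0,0,0.4,0,-50,0,0,0,0,0.4,0,-60,0,0,0,0,0.4,0,-60,0,0,0,0,0.4,0,-60,0,0,0,0,0.4,0,-60,0,0,0,0,0.4,-2,-52,-10,0,0,0,0.4,-3,-35,-30,0,0,0,0.4]}}

```text
time: 20.8
tool_pos: [0.4553, -0.1696, 0.202]
ee_rot: [-3.139, -0.003, -1.402]
wrist_force: [0.2, 0.8, -0.7]
width: 0.0375
```

Request:
{"method": "send_rows", "body": {"rows": [0,-18,-30,0,0,0,0.4,0,-8,-30,0,0,0,0.4,0,-2,-20,0,0,0,0.4,0,0,-10,0,0,0,0.4,0,0,0,0,0,0,0.4,0,0,0,0,0,0,0.4,0,0,0,0,0,0,0.4,0,0,0,0,0,0,0.4]}}

```text
time: 21.8
tool_pos: [0.4549, -0.1939, 0.1118]
ee_rot: [-3.141, -0.001, -1.398]
wrist_force: [1.1, -0.3, -0.3]
width: 0.0377
```

```bash
python3 look.py w8
```

```text
0 21.8 [ 0.4549 -0.1939  0.1118] [-1.7994e+02 -6.0000e-02 -8.0110e+01] [ 1.11 -0.3  -0.33] 0.03767252694834975
```

View pics/w8.png

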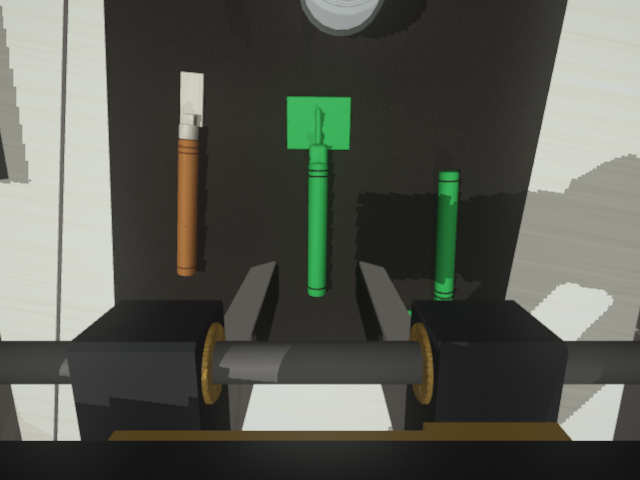

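```bash
python3 - <<'E'
from h import *
s=load("w8"); c=cam(s,s["pos"],s["eul"])
a=plane(c,[(316.5,296)],.010)[0];b=plane(c,[(318.5,164)],.010)[0];t=plane(c,[(319,97)],.004)[0]
print(a,b,t); 
for e in (b,t):
    d=e-a; print(np.linalg.norm(d[:2]),np.degrees(np.arctan2(d[1],d[0])))
a2=plane(c,[(186,275.5)],.010)[0];t2=plane(c,[(192,72)],.004)[0];b2=plane(c,[(188.5,139)],.010)[0];print("spat",a2,b2,t2)
for e in (b2,t2):
    d=e-a2; print(np.linalg.norm(d[:2]),np.degrees(np.arctan2(d[1],d[0])))
E
```

```text
[ 0.40299331 -0.20243865  0.01      ] [ 0.50292364 -0.1864022   0.01      ] [ 0.54852872 -0.17874637  0.004     ]
0.10120888267562492 9.116884450840526
0.14745127853363077 9.24629200921536
spat [ 0.40227343 -0.1009499   0.01      ] [ 0.50422974 -0.0928726   0.01      ] [ 0.54953521 -0.08893589  0.004     ]
0.10227576545446748 4.529689336855521
0.1477510320174948 4.66401515937811
```

Request:
{"method": "send_rows", "body": {"rows": [-0.5,0,-22,0,0,-0.7,0.4,0,0,-22,0,0,0,0.4,0,0,-22,0,0,0,0.4,0,0,-20,0,0,0,0.4,0,0,-12,0,0,0,0.4,0,0,-6,0,0,0,0.4,0,0,-2,0,0,0,0.4,0,0,0,0,0,0,0.4]}}

```text
time: 22.85
tool_pos: [0.4544, -0.1941, 0.0056]
ee_rot: [-3.141, -0.001, -1.411]
wrist_force: [-0.2, -1.1, -0.9]
width: 0.0376
```

Request:
{"method": "send_rows", "body": {"rows": [0,0,-0.5,0,0,0,0.2,0,0,0,0,0,0,0.1,0,0,0,0,0,0,0.0,0,0,0,0,0,0,0,0,0,0,0,0,0,0,0,0,10,0,0,0,0,0,0,25,0,0,0,0,0,0,35,0,0,0.7,0]}}

```text
time: 23.85
tool_pos: [0.4532, -0.1933, 0.0746]
ee_rot: [3.14, 0.002, -1.398]
wrist_force: [0.9, 0.0, -0.5]
width: 0.0127
```

```bash
python3 look.py w9
```

```text
6 24.15 [ 0.4531 -0.1933  0.0731] [ 1.7989e+02  9.0000e-02 -8.0130e+01] [ 0.33  0.2  -0.6 ] 0.012915377957454094
```

View pics/w9.png

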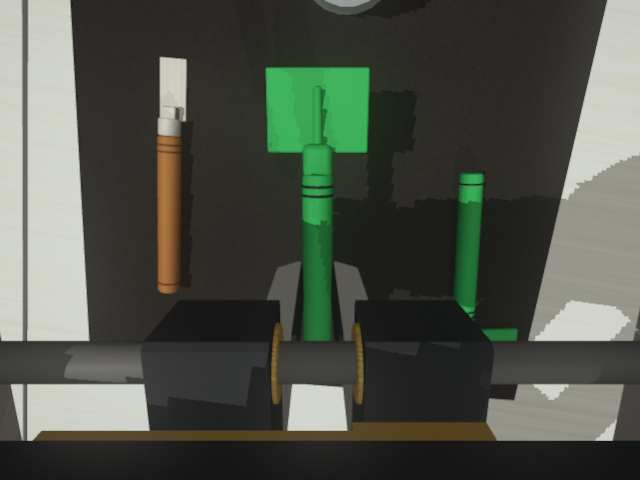

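```bash
cat > chk.py <<'E'
import sys
from h import *
n=sys.argv[1]; tip=eval(sys.argv[2]); nk=eval(sys.argv[3]); off=float(sys.argv[4])
s=load(n); c=cam(s,s["pos"],s["eul"]); z=s["pos"][2]+off
y=np.radians(np.degrees(s["eul"][2])+90); u=np.array([np.cos(y),np.sin(y)]); v=np.array([-u[1],u[0]])
for q,zz in ((tip,z-.006),(nk,z)):
    d=plane(c,[q],zz)[0][:2]-s["pos"][:2]; print("along",d@u,"across",d@v)
E
python3 chk.py w9 "(318,67)" "(317.5,178)" .005
```

```text
along 0.09625457921468002 across -0.0001347166927422247
along 0.04866957049601141 across 1.835585939269531e-05
```

Request:
{"method": "send_rows", "body": {"rows": [0,0,30,0,0,0,0,2,15,20,0,0,0,0,5,35,0,0,0,0,0,7,50,0,0,0,0,0,8,58,0,0,0,0,0,8,58,0,0,0,0,0,8,58,0,0,0,0,0,8,58,0,0,0,0,0]}}

```text
time: 25.2
tool_pos: [0.4992, 0.1399, 0.1229]
ee_rot: [3.139, -0.0, -1.398]
wrist_force: [0.3, -0.8, -0.9]
width: 0.0132
```

Request:
{"method": "send_rows", "body": {"rows": [7,50,0,0,0,0,0,6,40,0,0,0,0,0,4,25,0,0,0,0,0,3,15,0,0,0,0,0,1.6,9,-10,0,0,0,0,0,0,-10,0,0,0,0,0,0,0,0,0,0,0,0,0,0,0,0,0,0]}}

```text
time: 26.2
tool_pos: [0.5217, 0.2764, 0.1045]
ee_rot: [3.141, -0.0, -1.399]
wrist_force: [0.6, -0.5, -0.2]
width: 0.0131
```

```bash
python3 look.py w10
```

```text
1 26.25 [0.5219 0.2766 0.1049] [-179.97   -0.    -80.18] [ 0.19 -0.12 -0.29] 0.012871504806345484
```

View pics/w10.png

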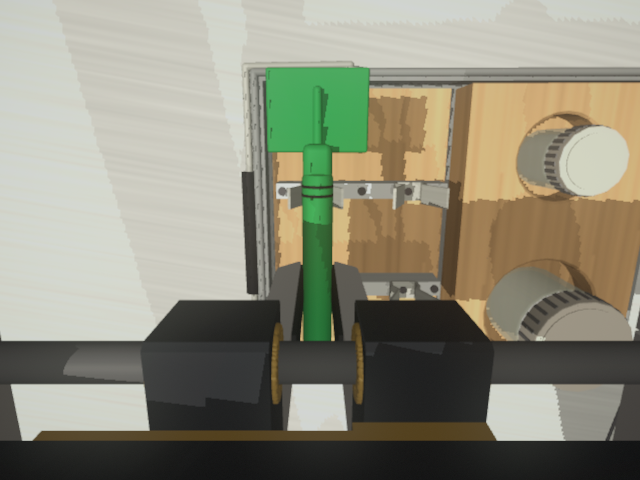

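Request:
{"method": "send_rows", "body": {"rows": [-1.5,1,-10,0,0,0.2,0,0,0,-12,0,0,0,0,0,0,-12,0,0,0,0,0,0,-8,0,0,0,0,0,0,-4,0,0,0,0,0,0,-4,0,0,0,0,0,0,-3,0,0,0,0,0,0,0,0,0,0,0]}}

```text
time: 27.3
tool_pos: [0.5201, 0.2782, 0.0514]
ee_rot: [3.141, -0.0, -1.395]
wrist_force: [-0.2, 0.3, 0.0]
width: 0.0133
```

```bash
python3 look.py w11; python3 -c "
from h import *
o=get_obs();print(o['wrist_torque'])"
```

```text
0 27.3 [0.5201 0.2782 0.0514] [ 1.7999e+02 -1.0000e-02 -7.9930e+01] [-0.16  0.33  0.01] 0.013261946114800055
[ 0.00824562  0.01393245 -0.00805009]
```

View pics/w11.png

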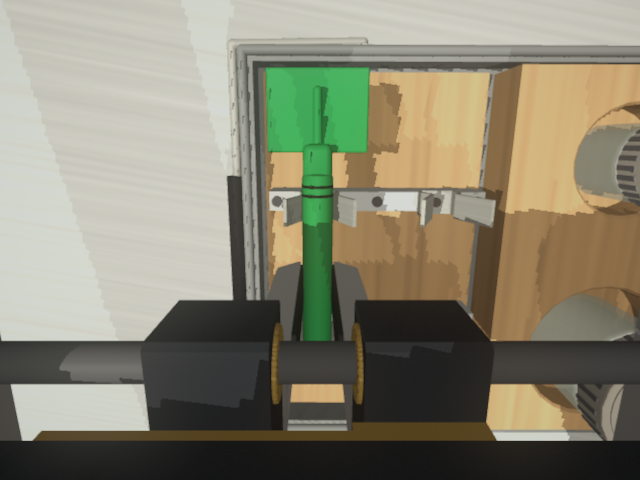

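Request:
{"method": "send_rows", "body": {"rows": [0,0,-3,0,0,0,0,0,0,-3,0,0,0,0,0,0,-2.5,0,0,0,0,0,0,-2.5,0,0,0,0,0,0,-2.5,0,0,0,0,0,0,-2,0,0,0,0,0,0,-2,0,0,0,0,0,0,0,0,0,0,0]}}

```text
time: 28.35
tool_pos: [0.5203, 0.2777, 0.0337]
ee_rot: [3.142, -0.001, -1.395]
wrist_force: [1.4, -2.5, 2.4]
width: 0.0127
```

```bash
python3 look.py w12
```

```text
0 28.35 [0.5203 0.2777 0.0337] [ 1.800e+02 -5.000e-02 -7.994e+01] [ 1.36 -2.54  2.36] 0.012660455167503915
```

View pics/w12.png

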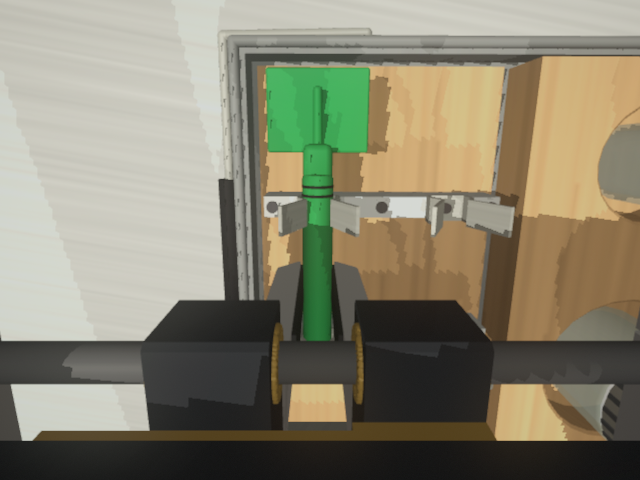

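Request:
{"method": "send_rows", "body": {"rows": [0,0,-1,0,0,0,0,0,0,-0.5,0,0,0,0,0,0,0,0,0,0,0,0,0,0,0,0,0,0,0,0,0,0,0,0,0,0,0,0,0,0,0,0,0,0,0,0,0,0,0,0,0,0,0,0,0,0]}}

```text
time: 29.4
tool_pos: [0.5203, 0.2778, 0.0336]
ee_rot: [-3.141, -0.001, -1.395]
wrist_force: [0.1, -3.3, 6.8]
width: 0.0133
```

Request:
{"method": "send_rows", "body": {"rows": [0,0,-1,0,0,0,0,0,0,-1,0,0,0,0,0,0,0,0,0,0,0,0,0,0,0,0,0,0,0,0,0,0,0,0,0,0,0,0,0,0,0,0,0,0,0,0,0,0,0,0,0,0,0,0,0,0]}}

```text
time: 30.4
tool_pos: [0.5204, 0.2778, 0.0335]
ee_rot: [-3.141, -0.001, -1.395]
wrist_force: [-3.4, -4.8, 13.5]
width: 0.0131
```

Request:
{"method": "send_rows", "body": {"rows": [0,0,1.5,0,0,0,0,0,0,0,0,0,0,0.2,0,0,0,0,0,0,0.28,0,0,0,0,0,0,0.28,0,0,15,0,0,0,0.28,0,0,25,0,0,0,0.28,0,0,35,0,0,0,0.28,0,0,30,0,0,0,0.28]}}

```text
time: 31.4
tool_pos: [0.5205, 0.2785, 0.1395]
ee_rot: [-3.14, 0.001, -1.395]
wrist_force: [-0.4, -0.2, -0.1]
width: 0.0266
```

```bash
python3 look.py w13; python3 - <<'E'
from h import *
for n in ("scene","side"):
    s=snapshot(n); np.save(n+"2.npy",s,allow_pickle=True)
    im=s["color"][:,:,::-1]
    a=im[165:315,340:540] if n=="scene" else im[80:240,240:420]
    cv2.imwrite(f"pics/{n}2.png",cv2.resize(a,None,fx=4,fy=3.6,interpolation=cv2.INTER_CUBIC))
E
```

```text
7 31.75 [0.5191 0.2778 0.135 ] [ 1.798e+02 -5.000e-02 -7.992e+01] [-0.12 -0.25  0.26] 0.026142146708526586
```

View pics/w13.png

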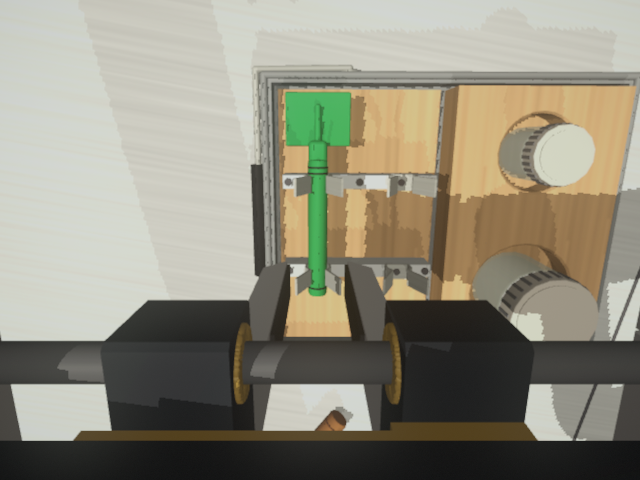

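View pics/scene2.png

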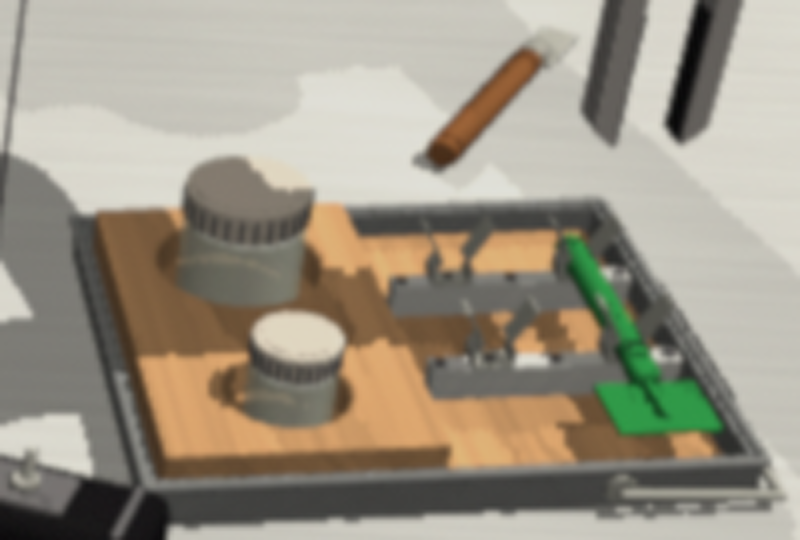

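```bash
python3 - <<'E'
from h import *
s=load("w13"); c=cam(s,s["pos"],s["eul"])
y=np.radians(10);u=np.array([np.cos(y),np.sin(y)]);v=np.array([-u[1],u[0]]);o=np.array([.5259,.2480])
for n,q,z in (("rear",(317,295),.039),("neck",(317.5,172),.039),("tip",(318,92),.033)):
    d=plane(c,[q],z)[0][:2]-o; print(n,d@u,d@v)
E
```

```text
rear -0.051438632192099966 0.03059015586900578
neck 0.04140948504981815 0.030451285080919
tip 0.09546314113413974 0.030239629266147174
```

Request:
{"method": "send_rows", "body": {"rows": [-3,-20,0,0,0,0,0.28,-7,-40,0,0,0,0,0.28,-10,-57,0,0,0,0,0.28,-10,-57,0,0,0,-1,0.3,-10,-57,0,0,0,-1,0.4,-10,-57,0,0,0,-1,0.4,-8,-45,0,0,0,-1,0.4,-5,-25,0,0,0,-1,0.4]}}

```text
time: 32.9
tool_pos: [0.4556, -0.0827, 0.137]
ee_rot: [3.141, -0.001, -1.486]
wrist_force: [0.0, 0.4, -0.0]
width: 0.0379
```

Request:
{"method": "send_rows", "body": {"rows": [-2,-12,-10,0,0,-0.5,0.4,0,-5,-10,0,0,0,0.4,0,0,0,0,0,0,0.4,0,0,0,0,0,0,0.4,0,0,0,0,0,0,0.4,0,0,0,0,0,0,0.4,0,0,0,0,0,0,0.4,0,0,0,0,0,0,0.4]}}

```text
time: 33.9
tool_pos: [0.4552, -0.0968, 0.1171]
ee_rot: [-3.141, -0.0, -1.491]
wrist_force: [0.1, 0.5, -0.1]
width: 0.0374
```

```bash
python3 look.py w14
```

```text
0 33.9 [ 0.4552 -0.0968  0.1171] [-1.7999e+02 -1.0000e-02 -8.5420e+01] [ 0.14  0.52 -0.08] 0.037428054370642935
```

View pics/w14.png

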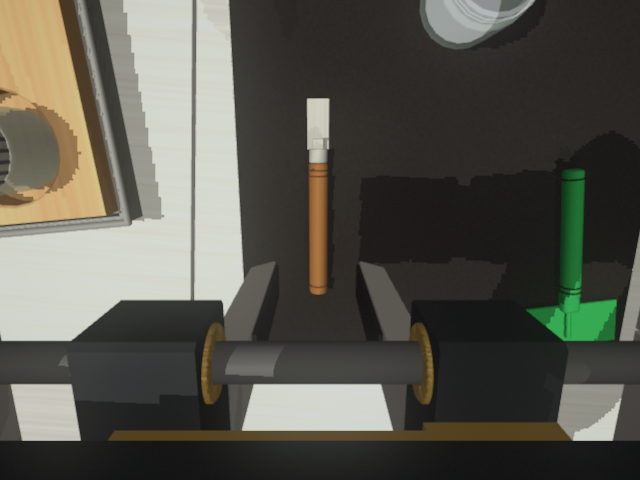

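```bash
python3 - <<'E'
from h import *
s=load("w14"); c=cam(s,s["pos"],s["eul"])
for n,q,z in (("rear",(318,293),.010),("neck",(318,163),.010),("tip",(318,98),.004)): print(n,plane(c,[q],z)[0])
E
```

```text
rear [ 0.4029372  -0.10165784  0.01      ]
neck [ 0.50392549 -0.09340424  0.01      ]
tip [ 0.5494596  -0.08969558  0.004     ]
```

Request:
{"method": "send_rows", "body": {"rows": [-0.8,0,-22,0,0,0,0.4,0,0,-22,0,0,0,0.4,0,0,-22,0,0,0,0.4,0,0,-20,0,0,0,0.4,0,0,-15,0,0,0,0.4,0,0,-8,0,0,0,0.4,0,0,-2.5,0,0,0,0.4,0,0,0,0,0,0,0.4]}}

```text
time: 34.95
tool_pos: [0.4547, -0.0969, 0.0059]
ee_rot: [-3.141, -0.0, -1.491]
wrist_force: [0.0, -0.3, -0.6]
width: 0.0376
```

Request:
{"method": "send_rows", "body": {"rows": [0,0,-0.7,0,0,0,0.2,0,0,0,0,0,0,0.1,0,0,0,0,0,0,0,0,0,0,0,0,0,0,0,0,0,0,0,0,0,0,0,10,0,0,0,0,0,0,25,0,0,1,0,0,0,35,0,0,1.5,0]}}

```text
time: 35.95
tool_pos: [0.4533, -0.0965, 0.0749]
ee_rot: [3.139, 0.001, -1.446]
wrist_force: [0.0, 0.4, -0.4]
width: 0.0133
```

```bash
python3 look.py w15
```

```text
7 36.3 [ 0.4532 -0.0964  0.0732] [ 1.7984e+02  7.0000e-02 -8.2940e+01] [ 0.17  0.98 -0.16] 0.013402814906493291
```

View pics/w15.png

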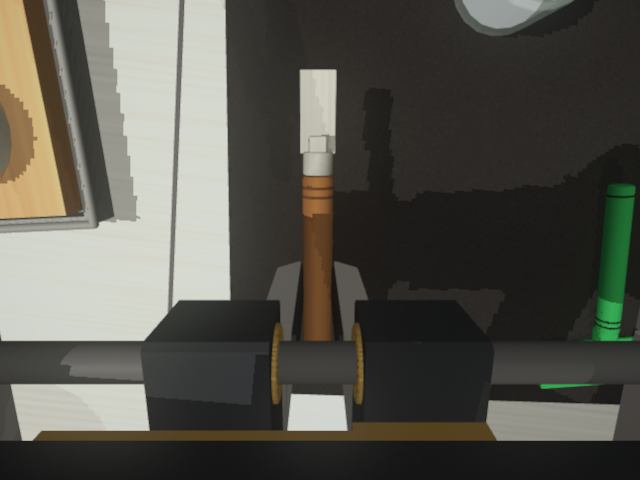

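```bash
python3 chk.py w15 "(318,69)" "(317.5,178)" .005
```

```text
along 0.09541098718276092 across -0.0001897444021145018
along 0.04866253329525353 across -3.391587418919654e-05
```

Request:
{"method": "send_rows", "body": {"rows": [0,0,30,0,0,0.5,0,0,0,25,0,0,0.5,0,7,28,0,0,0,0.5,0,11,45,0,0,0,0.5,0,13,54,0,0,0,0.5,0,13,54,0,0,0,0.4,0,13,54,0,0,0,0,0,10,40,0,0,0,0,0]}}

```text
time: 37.35
tool_pos: [0.5208, 0.1803, 0.1283]
ee_rot: [3.139, -0.0, -1.395]
wrist_force: [-0.3, -0.5, -0.8]
width: 0.0129
```

Request:
{"method": "send_rows", "body": {"rows": [6,22,0,0,0,0,0,3,12,0,0,0,0,0,1.5,6,-10,0,0,0,0,0,0,-12,0,0,0,0,0,0,0,0,0,0,0,0,0,0,0,0,0,0,0,0,0,0,0,0,0,0,0,0,0,0,0,0]}}

```text
time: 38.35
tool_pos: [0.5321, 0.2181, 0.1084]
ee_rot: [-3.141, 0.0, -1.397]
wrist_force: [-0.9, -0.4, 0.3]
width: 0.013
```

```bash
python3 look.py w16
```

```text
0 38.35 [0.5321 0.2181 0.1084] [-179.95    0.    -80.04] [-0.92 -0.41  0.3 ] 0.01295882372283535
```

View pics/w16.png

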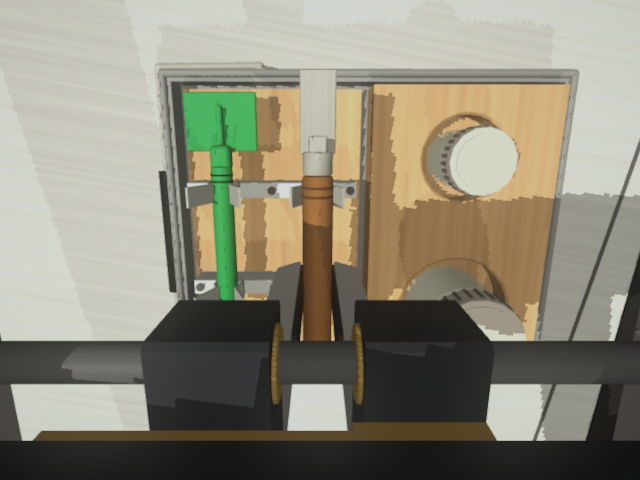

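Request:
{"method": "send_rows", "body": {"rows": [-1.3,0.4,-12,0,0,0,0,0,0,-13,0,0,0,0,0,0,-12,0,0,0,0,0,0,-9,0,0,0,0,0,0,-5,0,0,0,0,0,0,-4,0,0,0,0,0,0,-2,0,0,0,0,0,0,0,0,0,0,0]}}

```text
time: 39.4
tool_pos: [0.5306, 0.2186, 0.051]
ee_rot: [-3.141, -0.0, -1.397]
wrist_force: [-0.3, -0.4, -0.3]
width: 0.013
```

```bash
python3 look.py w17
```

```text
0 39.4 [0.5306 0.2186 0.051 ] [-179.98   -0.    -80.03] [-0.29 -0.38 -0.34] 0.01296912429045729
```

View pics/w17.png

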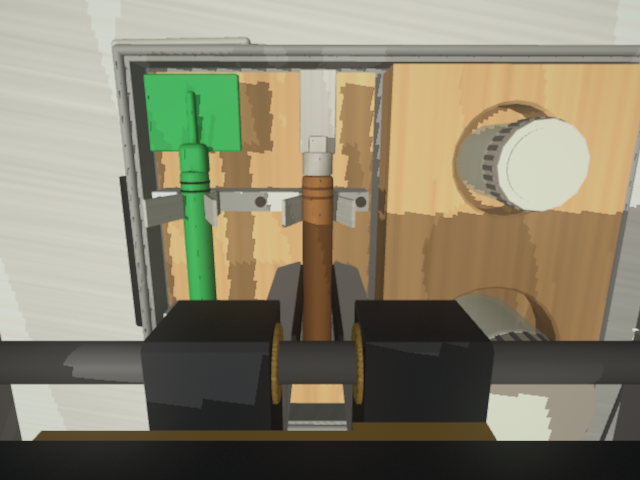

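Centred in the mouth; press.

Request:
{"method": "send_rows", "body": {"rows": [0,0,-3,0,0,0,0,0,0,-3,0,0,0,0,0,0,-2.5,0,0,0,0,0,0,-2.5,0,0,0,0,0,0,-2.5,0,0,0,0,0,0,-2.5,0,0,0,0,0,0,-1.5,0,0,0,0,0,0,0,0,0,0,0]}}

```text
time: 40.45
tool_pos: [0.5308, 0.2184, 0.034]
ee_rot: [-3.141, -0.001, -1.397]
wrist_force: [-0.8, -1.3, 4.6]
width: 0.0129
```

Request:
{"method": "send_rows", "body": {"rows": [0,0,-1,0,0,0,0,0,0,-1,0,0,0,0,0,0,-1,0,0,0,0,0,0,0,0,0,0,0,0,0,0,0,0,0,0,0,0,0,0,0,0,0,0,0,0,0,0,0,0,0,0,0,0,0,0,0]}}

```text
time: 41.45
tool_pos: [0.5309, 0.2184, 0.0339]
ee_rot: [-3.14, -0.001, -1.397]
wrist_force: [-5.3, -3.3, 16.7]
width: 0.0127
```

Request:
{"method": "send_rows", "body": {"rows": [0,0,1.5,0,0,0,0,0,0,1,0,0,0,0.15,0,0,0,0,0,0,0.27,0,0,0,0,0,0,0.27,0,0,15,0,0,0,0.27,0,0,25,0,0,0,0.27,0,0,30,0,0,0,0.27,0,0,30,0,0,0,0.27]}}

```text
time: 42.45
tool_pos: [0.5306, 0.2187, 0.1347]
ee_rot: [-3.141, 0.0, -1.397]
wrist_force: [0.8, -0.7, 0.6]
width: 0.0253
```

Request:
{"method": "send_rows", "body": {"rows": [-10,0,25,0,0,0,0.27,-15,0,30,0,0,0,0.27,-20,0,25,0,0,0,0.27,-20,0,20,0,0,0,0.27,-10,0,0,0,0,0,0.27,0,0,0,0,0,0,0.27,0,0,0,0,0,0,0.27,0,0,0,0,0,0,0.27]}}

```text
time: 43.45
tool_pos: [0.4556, 0.2184, 0.2316]
ee_rot: [3.14, -0.0, -1.397]
wrist_force: [0.2, -0.1, -1.0]
width: 0.0253
```

```bash
python3 look.py w18; python3 - <<'E'
from h import *
for n in ("scene","side"):
    s=snapshot(n); np.save(n+"3.npy",s,allow_pickle=True)
    im=s["color"][:,:,::-1]; cv2.imwrite(f"pics/{n}3f.png",im)
    a=im[165:315,340:540] if n=="scene" else im[80:240,240:420]
    cv2.imwrite(f"pics/{n}3.png",cv2.resize(a,None,fx=4,fy=3.6,interpolation=cv2.INTER_CUBIC))
E
```

```text
0 43.45 [0.4556 0.2184 0.2316] [ 1.7988e+02 -3.0000e-02 -8.0040e+01] [ 0.17 -0.08 -0.96] 0.0253285659763455
```

View pics/w18.png

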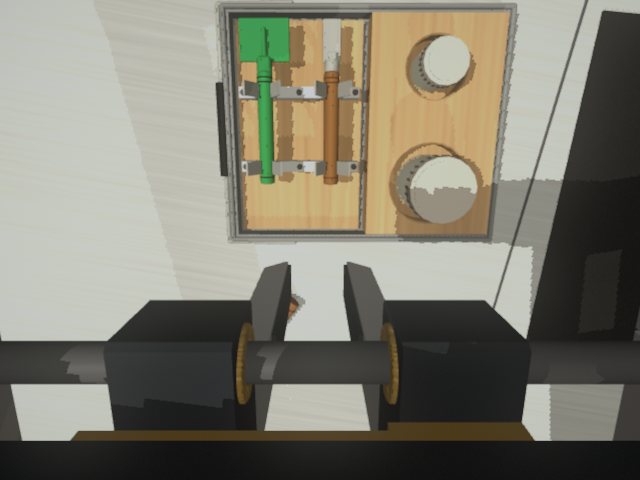

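View pics/scene3.png

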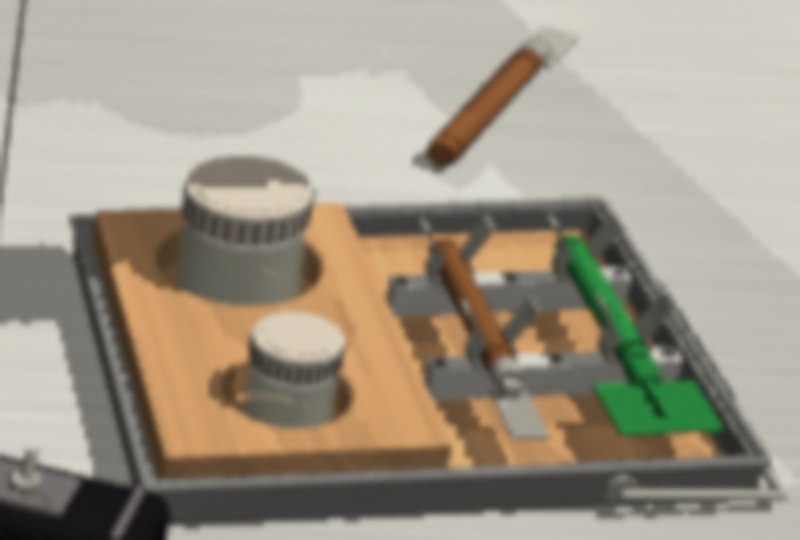

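View pics/side3f.png

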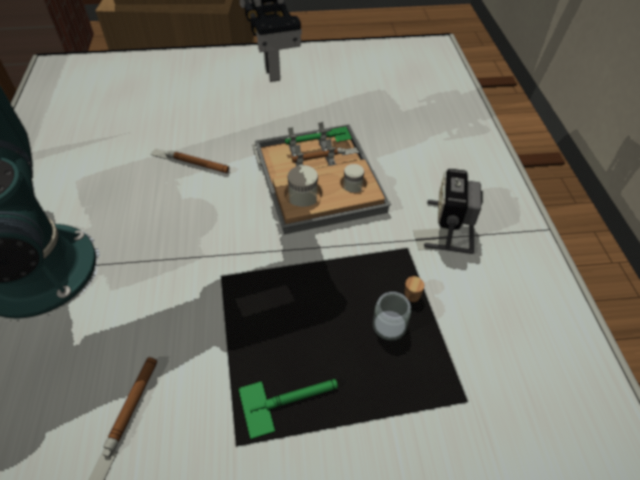

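```bash
python3 - <<'E'
from h import *
s=load("w18"); c=cam(s,s["pos"],s["eul"]); sc=cam(load("scene3"))
y=np.radians(10);u=np.array([np.cos(y),np.sin(y)]);v=np.array([-u[1],u[0]]);o=np.array([.5259,.2480])
for n,q,z in (("spat rear",(330.5,184),.039),("spat front",(331,71),.039),("tip",(331.5,18),.033),("scr rear",(267,183),.039),("scr tip",(264,17),.033)):
    d=plane(c,[q],z)[0][:2]-o; print(n,d@u,d@v)
for n,a in (("spat",(330.5,71)),("scr",(267,182))):
    pass
# handle mid heights: predicted scene px of spatula handle ends at home
D=lambda p:(p-[340,165]+.38)*[4,3.6]
for w in (-.03,.03):
    P=[np.r_[o+u*a+v*w,.039] for a in (-.05,.05)]; print(w,D(proj(sc,P)))
o2=get_obs();print(o2["time"],o2["wrist_force"])
E
```

```text
spat rear -0.050632217694904204 -0.02965712286462328
spat front 0.05070046460976624 -0.029264007086270402
tip 0.09558228041987174 -0.029529794385968124
scr rear -0.0496881900139766 0.03118882454464043
scr tip 0.09638254542311013 0.03025360812312504
-0.03 [[439.23481461 244.91906243]
 [500.90436124 364.82156169]]
0.03 [[564.21498253 240.28744285]
 [635.56279591 359.22706545]]
43.6 [-1.04350654  0.57894127 -0.15293456]
```

```bash
python3 -c "
from bench import *
print(close_job())"
```

```text
the job is handed in; nothing more can be done
None
```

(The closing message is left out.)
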